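# Feed the packed lunchbox along the fence onto the sprung lift

### The arm

A 7-joint arm with a two-finger parallel gripper is mounted at the origin on the work surface. World frame = base frame: x ahead of the robot, y to its left, z up, the work surface at z = 0. Lengths are in m, angles in rad, forces in N, time in s.
With the tool pointing down it reaches from about 0.4 to 0.85 m from the base axis. Payload 10.4 kg.
Tool frame: the origin (TCP) lies between the finger pads; the fingertips stand 14 mm ahead of it and the grasp point (between the pads) lies 5 mm behind it (r.finger_overhang is the z of the fingertips in the tool frame, in m); z points along the fingers, y is the line along which they close (so a half turn about z gives the same grasp; the last joint's range is limited). The gripper opens to 87 mm and grips with 3 to 60 N. Pads are 19 mm wide; open, the fingers measure 117 mm over their backs; the gripper's body (75 mm by 190 mm) begins 51 mm behind the grasp point.
Start: joints at [-1.362, 0.332, -0.065, 1.46, 0.022, 1.35, -0.088], TCP at [0.144, 0.608, 0.237] pointing down, gripper open.
Joint ranges: [-2.6, 2.6], [-0.5, 2.12], [-1.47, 1.34], [0.16, 2.42], [-1.27, 4.41], [0.06, 2.06], [-2.6, 2.6]. Speed limits (rad/s): [2.22, 2.22, 2.79, 2.79, 3.14, 3.14, 3.14].

### API

Orientations are given as a unit quaternion [x, y, z, w].
In Python, from bench import r, optics gives the robot as it stands.
- The arm moves only by the shell command python3 -m pendant 'ROWS' [FORCE]. ROWS is JSON, a list of rows, each a list of 7 numbers: the closure, from -1 (fully open) to 1 (shut), then the shift along the tool's x, y, z scaled (see below), then the turn, a rotation vector about the tool's x, y, z scaled (see below). In form: [[grip, x, y, z, rx, ry, rz], ...]. A call has 1 to 8 rows; each row is the pose to reach, as a shift and turn from the pose commanded when the call began, along the tool's axes at that moment; what a row does not reach only later rows make up. The controller multiplies each number of a shift by 0.3 m and each number of a turn by 120 degrees. A row lasts 1/8 s, in which the tool goes at most 62.5 mm and 10.7 degrees, less where a joint would pass 70% of its speed; a pose out of reach is approached as far as the arm can. A call with a number of a shift or a turn outside -1 to 1 is refused whole. A call with a gripper value outside its range is refused whole. The fingers move at their own pace and stop on an object; FORCE is the grip in N (left out, the last holds). Time passes only in rows, so rows that repeat a pose let the fingers close. It gives the time, the measured TCP pose, the force, the opening and the grip force at its end, in the units of the state.
- r.read_state(): the state, without advancing time (a new reading comes with each control period).
- optics.camera(name): name is "side" or "top" or "wrist"; returns a dict with "pixels" (384x512x3 uint8, red, green, blue), "vfov" (degrees; the focal length in pixels is half the picture's height over the tangent of half this angle, whatever the lens; pixels are square), "cx", "cy" (the principal point, pixels), "rvec" (rotation vector, rad) and "tvec" (3), from world to camera coordinates, as OpenCV has them. Camera axes: x right, y down, z forward; pixel columns grow to the right and rows downward; lengths in m; the calibration is good to about 2 mm. A picture is of the moment at which its call begins. There is no depth.
- r.close_job(): hands the job in; it is judged then, once.
The state is a dict: "time": time; "joint_positions": joint angles; "joint_vel": joint speeds; "joint_torque": joint torques, N m; "ee_pos": TCP position; "eef_rot": TCP orientation; "ft_force": force on the tool from outside, world axes, zero at the start; "torque": the same for the moment, N m; "width": finger opening in m; "grip_force": force on a finger pad.
Only numpy, scipy, OpenCV 4.12 (cv2) and the standard library are available. Lean on these libraries where they do the work, as an engineer would, in place of code of your own. Each camera call takes 0.05 s, during which the arm holds its last target. There are 200 camera calls.

### The job

With the push stick from the tray, square the lunchbox flush against the fence, then feed it along the fence, keeping it against the fence all the way, until it drops onto the sprung lift and is home against the end stop; never touch the lunchbox with the gripper or arm. Then stand the push stick back in its tray, and last set the bottle down gently, upright, on the free part of the lift beside the lunchbox. Leave the plates, cup and cutlery where they are.

Things in the scene. Friction and masses are not known exactly. Their poses are not given: they have to be found in the camera images.
- station: Feed board fixed to the table. Origin at table level; +x points across it to the fence, +y is the feed direction. Wooden deck: top at z 45 mm, x -110 to +90, y -210 to +50 mm. Beyond it the steel lift platform: x -109 to +88, y +53 to +220 mm. Near side (-x) open. The lunchbox is home with its centre at about x +40, y +147 mm, its y along the station's.
- fence (a point): Point on the fence's inner face (station x +90, y -80 mm) at its top edge, z 80 mm. The aluminium fence is 14 mm thick and runs straight along the station's y from -210 to +237 mm, past deck and lift.
- end_stop (a point): Middle of the top edge of the wooden end stop's inner face (station x -10, y +222, z 75 mm); the stop is 15 mm thick and spans x -110 to +90 mm.
- lift (a joint): How far the lift's platform has sunk, m: 0 at the top (platform 2 mm below the deck's top), 0.026 at its bottom stop. It moves straight down on springs, 315 N/m, 0.5 N preload: the lunchbox alone sinks it about 9 to 16 mm, with the bottle about 17 to 26 mm.
- lift_top (a point): Point on the platform's top surface, in the middle of the free part where the bottle goes: station frame x -65, y +137, z 43 mm less the sinking. Axes as the station's. With the lunchbox home the free part reaches from here 44 mm in -x, about 54 mm in +x (to the lunchbox), 84 mm either way in y.
- lunchbox: Closed purple plastic lunchbox, a sliding door in its lid: 100 (its x) x 150 (its y) x 50 mm high (53 over the lid ribs), about 0.45 kg. Origin: centre of its underside. Starts on the deck, its side 16 to 30 mm off the fence at the middle, up to 0.1 rad askew, its x roughly towards the fence.
- push_stick: Plywood push stick, 112 mm tall, 0.12 kg, standing in the tray. Origin: inner corner of its notch, at the underside. Foot 28 mm high, L-shaped from above: rear arm x -16 to +40, y -24 to 0 mm; side arm x -16 to 0, y 0 to +50 mm. The lunchbox's rear outer corner fits the notch at the origin, the rear arm behind it, the side arm along its outer side. The rear arm's end (x +40) is flat.
- stick_handle (a point): Grip point of the push stick's upright handle: x +9, y -12, z +88 mm in the stick's frame. The handle stands on the rear arm: x -16 to +34, y -24 to 0 mm, z 28 to 112 mm; grip it from above across its 24 mm thickness (the stick's y).
- stick_mid (a point): Middle of the push stick's foot outline, at x = +12, y = +13, z = 0 mm in the stick's frame.
- tray: Fixed white plastic tray, 130 x 130 mm outside, walls 5 mm thick and 18 mm high, inner floor 5 mm above the table. Origin: centre of its underside. The push stick starts in it, its axes within about 0.55 rad of the station's.
- bottle: Closed clear glass bottle with a steel screw cap, 56 mm diameter, 130 mm tall with the neck (straight side from the foot to about 75 mm, then the shoulder), about 0.3 kg, standing. Origin: centre of its underside.
- plates: Two stacked melamine plates, 140 mm diameter, 24 mm high together, at the right side. Origin at the centre of the underside. Leave alone.
- cutlery: Spoon and fork in a grey clip holder, 60 by 190 mm, about 22 mm high, beyond the fence. Origin at the centre of the underside. Leave alone.
- cup: Melamine cup, 76 mm diameter, 85 mm tall, beyond the fence. Origin at the centre of the underside. Leave alone.
Mind the look-alikes: they are no part of the job. What is shaped like the push_stick but orange or turquoise is not meant.

How it is judged:
By the outcome, as a careful person would: the job done as asked, in the order asked, and still so for the second after the job is handed in, with the robot touching nothing.
It also fails if it takes over 72 s, if anything falls off the work surface, if the arm or the gripper's body presses on something with over 40 N, if the wrist force passes 120 N, or if a joint passes its speed limit or range.

## Working session

There is one attempt and no reset: what is moved stays moved. The work goes in short steps, Python scripts to look and compute and a shell command to move; the robot and the scene stay as the last step left them, time stands still between calls to the robot, and variables do not carry over. Pictures are saved under pics/ and viewed, at most 10 in all, crops included, and the job is handed in when it is done.

```bash
ls; mkdir -p pics; python3 - <<'E'
from bench import r, optics
import cv2,numpy as np
for n in ("top","side"):
    c=optics.camera(n); cv2.imwrite(f"pics/{n}0.png",cv2.resize(c["pixels"][:,:,::-1],(800,600),interpolation=cv2.INTER_CUBIC))
    print(n,c["vfov"],c["cx"],c["cy"],c["rvec"],c["tvec"],[k for k in c])
s=r.read_state();print(s)
E
```

```text
pics
top 43.00035735433465 258.57660382436336 183.90582900957145 [ 2.1510915  -2.05597559  0.22154967] [0.05570086 0.58627724 1.77203485] ['pixels', 'vfov', 'cx', 'cy', 'rvec', 'tvec']
side 52.86841213669133 256.94743973513215 182.57509933421605 [ 2.18734479 -0.77767425  0.32439406] [-0.39565941  0.33869339  1.04831079] ['pixels', 'vfov', 'cx', 'cy', 'rvec', 'tvec']
{'time': 0.1, 'joint_positions': array([-1.36159929,  0.33281651, -0.06468764,  1.46083044,  0.02161039,
        1.34989163, -0.0885021 ]), 'joint_vel': array([ 1.74347882e-03, -7.65663027e-04,  8.60415065e-04, -3.24118336e-03,
       -1.16234437e-03, -2.63744037e-04,  5.73882668e-05]), 'joint_torque': array([ 1.04499675e-03, -6.24541283e+01,  2.41546507e-02, -3.90708983e+01,
       -6.14136388e-02,  3.67200002e-02,  9.15445162e-05]), 'ee_pos': array([0.14351933, 0.60797541, 0.2358414 ]), 'eef_rot': array([ 1.15635652e-01,  9.93291501e-01, -6.23988685e-04, -3.78331794e-05]), 'ft_force': array([-4.96972894e-01, -6.31651595e-01, -2.65679407e-04]), 'torque': array([0.03421252, 0.02655852, 0.00418434]), 'grip_force': 0.0, 'width': 0.08716773501083498}
```

View pics/top0.png

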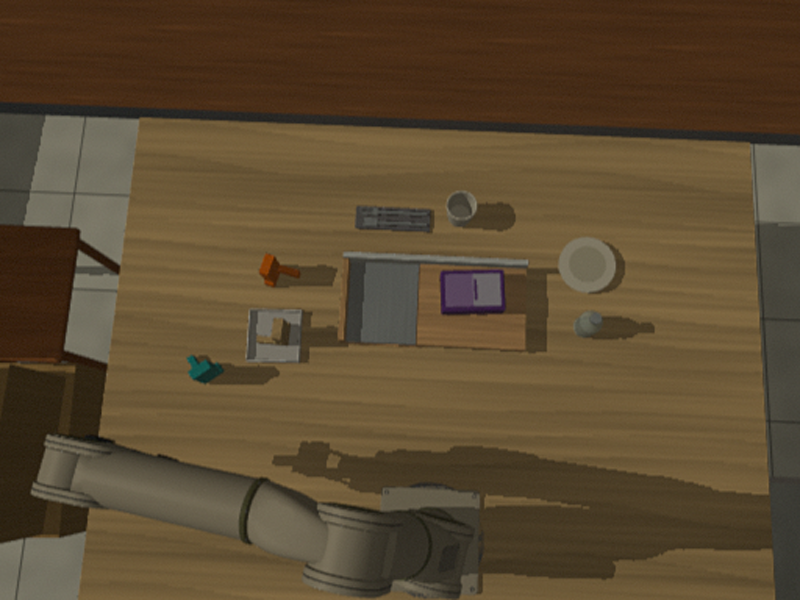

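View pics/side0.png

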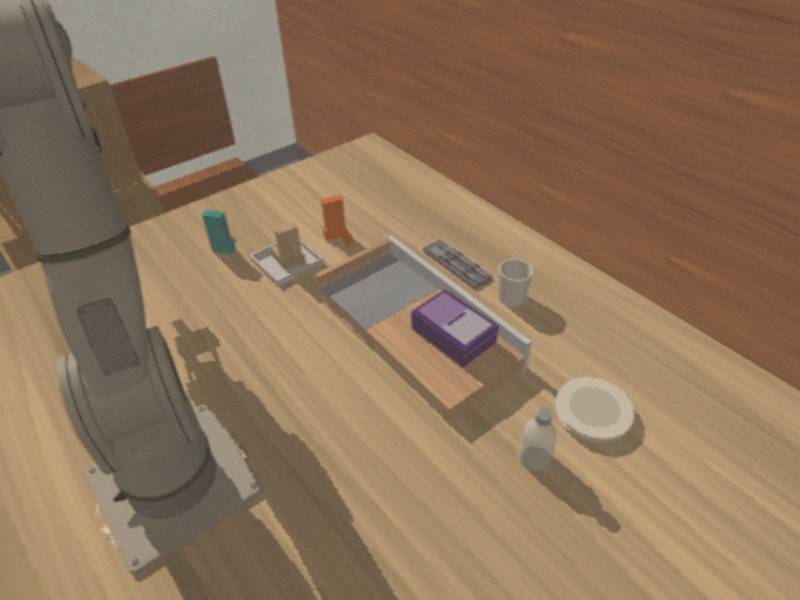

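The top picture shows what could be taken for the stick: plywood in the tray at (275,332), orange at (275,270) and turquoise at (205,368). I choose the plywood one. The lunchbox is at (473,292), the bottle at (588,324), and the fence runs from (345,256) to (527,263).

```bash
cat > h.py <<'E'
import numpy as np, cv2
from scipy.spatial.transform import Rotation as R
from bench import r, optics
def pt(c,u,v,z):
    "pixel (full-res) -> world point on plane z"
    f=192/np.tan(np.radians(c["vfov"])/2); M=R.from_rotvec(c["rvec"]).as_matrix()
    o=-M.T@c["tvec"]; d=M.T@np.array([(u-c["cx"])/f,(v-c["cy"])/f,1]); return o+d*(z-o[2])/d[2]
def proj(c,P):
    f=192/np.tan(np.radians(c["vfov"])/2); q=R.from_rotvec(c["rvec"]).apply(np.atleast_2d(P))+c["tvec"]
    return q[:,:2]/q[:,2:]*f+[c["cx"],c["cy"]]
def crop(c,x0,y0,x1,y1,k,fn):
    cv2.imwrite(fn,cv2.resize(c["pixels"][y0:y1,x0:x1,::-1],None,fx=k,fy=k,interpolation=cv2.INTER_CUBIC))
def rel(dpos_target,yaw_or_R=None):
    "rows numbers from current measured pose to a world pose"
    s=r.read_state(); Rt=R.from_quat(s["eef_rot"]); a=Rt.inv().apply(np.array(dpos_target)-s["ee_pos"])/0.3
    if yaw_or_R is None: return np.round(a,4)
    # tool down, tool y direction at angle yaw in world
    c_,s_=np.cos(yaw_or_R),np.sin(yaw_or_R); y=np.array([c_,s_,0]); z=np.array([0,0,-1.]); x=np.cross(y,z)
    best=min(((Rt.inv()*R.from_matrix(np.c_[x*k,y*k,z])).as_rotvec() for k in(1,-1)),key=np.linalg.norm)
    return np.round(a,4),np.round(best/np.radians(120),4)
E
python3 - <<'E'
from h import *
c=optics.camera("top"); crop(c,145,150,405,240,3,"pics/t1.png")
S=1/1.5625
for n,u,v,z in [("tray c",275,335,.018),("stick",278,330,.1),("bottle foot",588,328,.03),("fence far",345,254,.08),("fence near",527,261,.08),("deck near right",526,349,.045),("endstop corner",341,342,.075),("fence near foot", 527,265,.08)]:
    print(n,pt(c,u*S,v*S,z))
c=optics.camera("side"); 
for n,u,v,z in [("bottle foot",537,462,.0),("fence near top",528,344,.08),("fence far top",390,237,.08),("deck corner nr",450,412,.045),("deck far near",318,280,.075)]:
    print(n,pt(c,u*S,v*S,z))
E
```

```text
tray c [0.46018247 0.39169821 0.018     ]
stick [0.46016497 0.37091346 0.1       ]
bottle foot [ 0.50979078 -0.36798322  0.03      ]
fence far [0.65549579 0.22793713 0.08      ]
fence near [ 0.65777935 -0.21072428  0.08      ]
deck near right [ 0.44955858 -0.21601773  0.045     ]
endstop corner [0.44217261 0.22452016 0.075     ]
fence near foot [ 0.64785425 -0.21083077  0.08      ]
bottle foot [ 0.5130672  -0.37402109  0.        ]
fence near top [ 0.64796277 -0.21646948  0.08      ]
fence far top [0.65300156 0.22355036 0.08      ]
deck corner nr [ 0.4433194  -0.22105634  0.045     ]
deck far near [0.44062526 0.20774105 0.075     ]
```

View pics/t1.png

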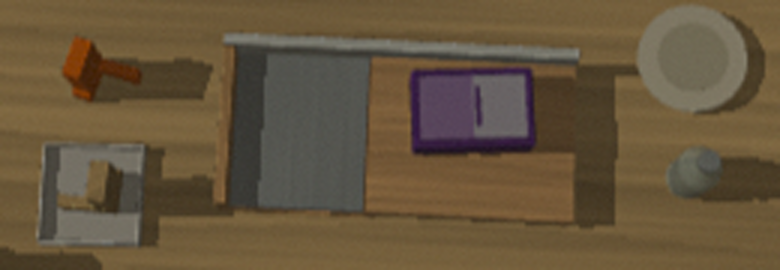

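```bash
python3 - <<'E'
from h import *
print(rel([.44,.385,.30],np.pi/2))
E
```

```text
(array([-1.1327, -0.4968, -0.2127]), array([-0.0004, -0.    , -0.1107]))
```

```bash
python3 -m pendant '[[-1,-0.19,-0.08,-0.1,0,0,0],[-1,-0.38,-0.16,-0.2,0,0,0],[-1,-0.57,-0.25,-0.21,0,0,0]]' && python3 -m pendant '[[-1,-0.19,-0.08,0,0,0,-0.05],[-1,-0.38,-0.16,0,0,0,-0.11],[-1,-0.56,-0.25,0,0,0,-0.11],[-1,-0.56,-0.25,0,0,0,-0.11],[-1,-0.56,-0.25,0,0,0,-0.11]]'
python3 - <<'E'
from h import *
c=optics.camera("wrist"); crop(c,0,0,512,384,1.5625,"pics/w1.png")
print(c["vfov"],c["cx"],c["cy"],c["rvec"],c["tvec"])
M=R.from_rotvec(c["rvec"]).as_matrix();print(-M.T@c["tvec"],M)
E
```

```text
time: 0.57
ee_pos: [0.2845, 0.5031, 0.3]
eef_rot: [0.115, 0.993, 0.001, 0.0]
ft_force: [1.1, 1.1, -0.3]
width: 0.087
grip_force: 0.0
time: 1.2
ee_pos: [0.429, 0.3923, 0.298]
eef_rot: [0.001, 1.0, 0.0, -0.0]
ft_force: [0.4, 0.0, -0.1]
width: 0.0874
grip_force: 0.0
62.89811874283738 256.6626767721426 191.8915579625464 [-2.09315687 -2.09065224 -0.2561754 ] [-0.39308699 -0.4595624   0.34606681]
[0.36293679 0.39259696 0.44679048] [[ 1.18032456e-03  9.99999294e-01  1.38590489e-04]
 [ 9.70447952e-01 -1.17888733e-03  2.41307652e-01]
 [ 2.41307645e-01 -1.50326492e-04 -9.70448658e-01]]
```

View pics/w1.png

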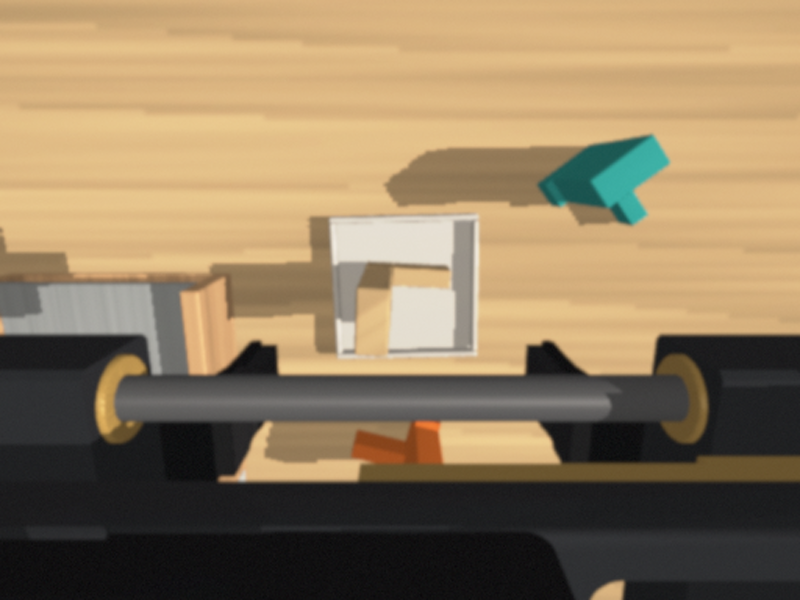

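```bash
python3 - <<'E'
from h import *
c=optics.camera("wrist"); crop(c,204,130,314,235,5.7,"pics/w2.png")
S=1/1.5625
for n,u,v,z in [("tray",331,217,.018),("tray",477,216,.018),("tray",477,354,.018),("tray",338,356,.018)]: print(n,pt(c,u*S,v*S,z))
E
```

```text
tray [0.39518    0.33269004 0.018     ]
tray [0.39427094 0.4588724  0.018     ]
tray [0.52061169 0.46364963 0.018     ]
tray [0.52262333 0.33484746 0.018     ]
```

View pics/w2.png

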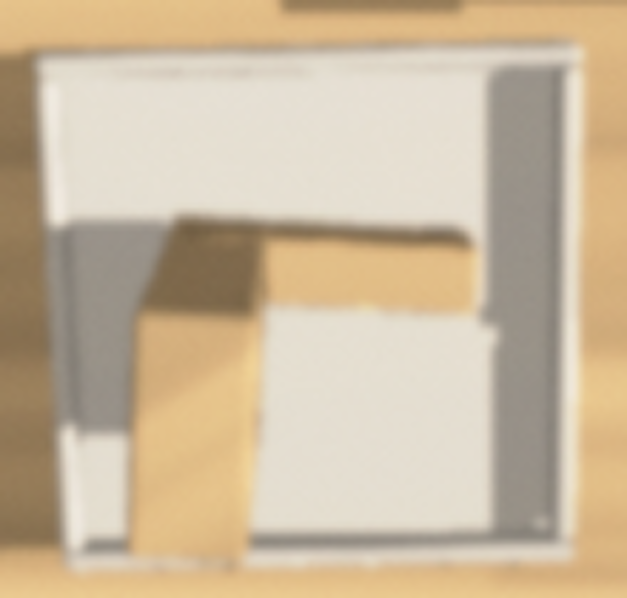

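```bash
python3 - <<'E'
from h import *
c=optics.camera("wrist")
for n,u,v,z in [("h(-16,-24)",138,308,.117),("h(-16,0)",262,308,.117),("h(34,0)",248,554,.117),("h(34,-24)",130,552,.117),("sa(-16,50)",470,238,.033),("sa(0,50)",478,310,.033),("sa(-16,0)",265,238,.033)]: print(n,pt(c,u/5.7+204,v/5.7+130,z))
for P in [(.426,.385,.117)]: pass
E
```

```text
h(-16,-24) [0.43546651 0.36285992 0.117     ]
h(-16,0) [0.43543964 0.38626538 0.117     ]
h(34,0) [0.48466829 0.38333535 0.117     ]
h(34,-24) [0.48427982 0.36028814 0.117     ]
sa(-16,50) [0.43724215 0.43332761 0.033     ]
sa(0,50) [0.45453997 0.43563984 0.033     ]
sa(-16,0) [0.43729779 0.38524142 0.033     ]
```

```bash
python3 -m pendant '[[-1,-0.1,-0.2,-0.1,0,0,0],[-1,-0.2,-0.4,-0.2,0,0,0],[-1,-0.3,-0.6,-0.3,0,0,0],[-1,-0.4,-0.8,-0.4,0,0,0],[-1,-0.53,-1,-0.4,0,0,0]]' && python3 -m pendant '[[-1,0,-0.2,0,0,0,0],[-1,0,-0.4,0,0,0,0],[-1,0,-0.5,0,0,0,0],[-1,0,-0.5,0,0,0,0],[-1,0,-0.5,0,0,0,0]]'
python3 - <<'E'
from h import *
import pickle
c=optics.camera("wrist"); crop(c,0,0,512,384,1.5625,"pics/w3.png"); pickle.dump(c,open("w3.pkl","wb"))
E
```

```text
time: 1.98
ee_pos: [0.563, 0.1345, 0.4121]
eef_rot: [-0.001, 1.0, 0.001, 0.001]
ft_force: [0.7, 1.3, -1.1]
width: 0.0872
grip_force: 0.0
time: 2.6
ee_pos: [0.5625, -0.0135, 0.41]
eef_rot: [-0.001, 1.0, 0.0, -0.0]
ft_force: [-0.3, -0.2, -1.0]
width: 0.087
grip_force: 0.0
```

View pics/w3.png

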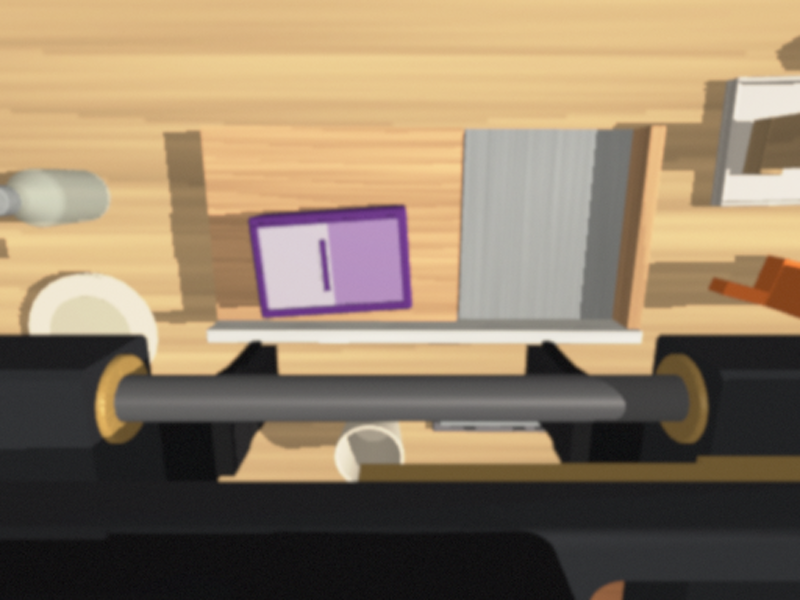

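```bash
python3 - <<'E'
from h import *
import pickle
c=pickle.load(open("w3.pkl","rb")); g=cv2.cvtColor(c["pixels"],cv2.COLOR_RGB2GRAY).astype(float)
for u in (150,300,390): print(u,g[202:222,u].astype(int))
S=1/1.5625
def edge(cols,r0,r1):
    A=[]
    for u in cols:
        d=np.diff(g[r0:r1,u]); k=int(np.argmax(d)); 
        A.append((u,r0+k+.5))
    return np.array(A)
A=edge(range(145,400,3),207,216)
P=np.array([pt(c,u,v,.08) for u,v in A]); f=np.polyfit(P[:,1],P[:,0],1); print("fence x=",f, "res",np.std(P[:,0]-np.polyval(f,P[:,1])))
for n,u,v,z in [("fence -210",208,331,.08),("fence 237",641,331,.08),("lb",251,218,.095),("lb",404,207,.095),("lb",411,308,.095),("lb",264,317,.095),("deck(-110,50)",464,129,.045),("deck(-110,-210)",200,131,.045),("lift edge at fence foot",458,321,.045),("bottle foot edge",108,193,.04),("stop(-110,222)",651,126,.075)]:
    print(n,pt(c,u*S,v*S,z).round(4))
E
```

```text
150 [183 179 167 151 139 134 133 139 159 197 224 231 233 233 232 230 223 207
 194 192]
300 [175 166 151 139 136 134 136 136 152 186 219 230 233 234 233 232 225 208
 186 184]
390 [111 114 121 128 131 132 132 134 142 170 206 226 233 235 237 236 232 219
 200 193]
fence x= [0.00359755 0.64661393] res 0.00048465161450899816
fence -210 [ 0.6487 -0.2103  0.08  ]
fence 237 [0.6482 0.2323 0.08  ]
lb [ 0.5332 -0.1535  0.095 ]
lb [ 0.5229 -0.0104  0.095 ]
lb [ 0.6201 -0.0033  0.095 ]
lb [ 0.6295 -0.1477  0.095 ]
deck(-110,50) [0.4494 0.0493 0.045 ]
deck(-110,-210) [ 0.4517 -0.2131  0.045 ]
lift edge at fence foot [0.6481 0.0492 0.045 ]
bottle foot edge [ 0.5122 -0.316   0.04  ]
stop(-110,222) [0.4493 0.2203 0.075 ]
```

```bash
python3 -m pendant '[[-1,0.09,0.2,0.1,0,0,0],[-1,0.18,0.4,0.2,0,0,0],[-1,0.27,0.6,0.3,0,0,0],[-1,0.34,0.8,0.4,0,0,0],[-1,0.34,1,0.5,0,0,0]]' && python3 -m pendant '[[-1,0,0.2,0.1,0,0,0.01],[-1,0,0.28,0.2,0,0,0.02],[-1,0,0.28,0.2,0,0,0.02],[-1,0,0.28,0.2,0,0,0.02]]'
python3 - <<'E'
from h import *
import pickle
print(rel([.460,.3732,.088],np.pi/2-.041))
c=pickle.load(open("w3.pkl","rb")); S=1/1.5625
print(pt(c,108*S,193*S,0))
c=optics.camera("wrist"); crop(c,150,60,406,252,3,"pics/w4.png"); pickle.dump(c,open("w4.pkl","wb"))
E
```

```text
time: 3.28
ee_pos: [0.4637, 0.2521, 0.2779]
eef_rot: [-0.001, 1.0, 0.001, 0.0]
ft_force: [1.0, 0.6, 0.5]
width: 0.087
grip_force: 0.0
time: 3.78
ee_pos: [0.4656, 0.3329, 0.2187]
eef_rot: [0.021, 1.0, 0.0, 0.0]
ft_force: [-0.2, -1.0, 0.2]
width: 0.0865
grip_force: 0.0
(array([0.0246, 0.1334, 0.4358]), array([ 0.    ,  0.0002, -0.0006]))
[ 0.51338779 -0.33932718  0.        ]
```

View pics/w4.png

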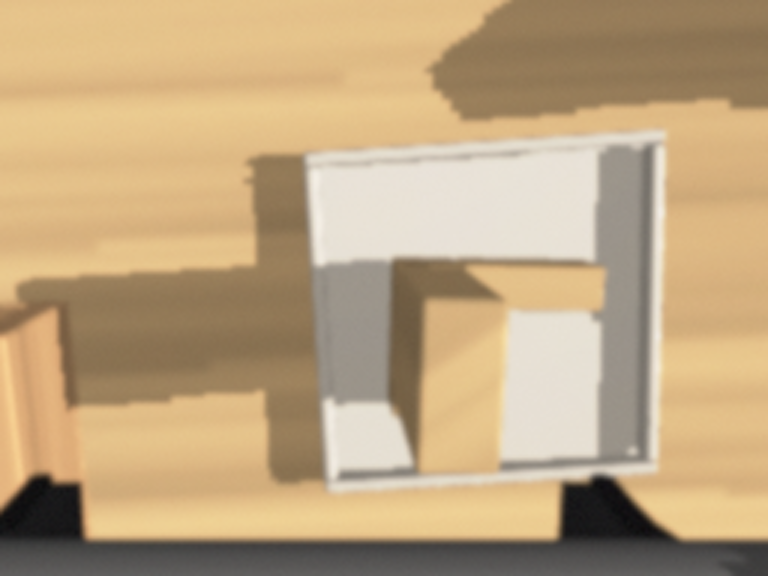

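```bash
python3 - <<'E'
from h import *
import pickle
c=pickle.load(open("w4.pkl","rb"))
Q=np.array([pt(c,u/3+150,v/3+60,z) for u,v,z in [(425,297,.117),(506,300,.117),(499,468,.117),(419,467,.117),(604,267,.033),(603,310,.033)]])
L=np.array([(-16,-24),(-16,0),(34,0),(34,-24),(-16,50),(0,50)])/1000
a=(L-L.mean(0));b=Q[:,:2]-Q[:,:2].mean(0); th=np.arctan2((a[:,0]*b[:,1]-a[:,1]*b[:,0]).sum(),(a*b).sum())
m=np.array([[np.cos(th),-np.sin(th)],[np.sin(th),np.cos(th)]]); t=Q[:,:2].mean(0)-m@L.mean(0)
g=m@[.009,-.012]+t; print(Q.round(4),th,"origin",t,"grip",g); print(((L@m.T+t)-Q[:,:2]).round(4))
print(rel([g[0],g[1],.088],np.pi/2+th))
E
```

```text
[[0.436  0.3624 0.117 ]
 [0.4377 0.3841 0.117 ]
 [0.4849 0.3824 0.117 ]
 [0.4836 0.36   0.117 ]
 [0.4402 0.4348 0.033 ]
 [0.4556 0.4349 0.033 ]] -0.06026740576308314 origin [0.45249158 0.38464678] grip [0.46075247 0.37212648]
[[-0.0009 -0.0008]
 [-0.0012  0.0016]
 [ 0.0016  0.0002]
 [ 0.0013 -0.0014]
 [-0.0007  0.0007]
 [-0.0001 -0.0003]]
(array([0.0241, 0.1306, 0.4378]), array([0.0004, 0.0006, 0.008 ]))
```

```bash
python3 -m pendant '[[-1,0.024,0.131,0.1,0,0,0.004],[-1,0.024,0.131,0.25,0,0,0.004],[-1,0.024,0.131,0.38,0,0,0.004],[-1,0.024,0.131,0.438,0,0,0.004],[-1,0.024,0.131,0.438,0,0,0.004],[0.3,0.024,0.131,0.438,0,0,0.004],[1,0.024,0.131,0.438,0,0,0.004],[1,0.024,0.131,0.438,0,0,0.004]]' 50 && python3 -m pendant '[[1,0,0,0,0,0,0],[1,0,0,0,0,0,0],[1,0,0,-0.2,0,0,0],[1,0,0,-0.4,0,0,0],[1,0,0,-0.4,0,0,0]]' 50; python3 -c "
from h import *
print(rel([.45,.30,.22],np.pi/2))"
```

```text
time: 4.82
ee_pos: [0.4605, 0.3727, 0.0876]
eef_rot: [0.026, 1.0, 0.001, 0.0]
ft_force: [-0.3, 0.1, 0.6]
width: 0.0649
grip_force: 0.0
time: 5.45
ee_pos: [0.4621, 0.374, 0.2121]
eef_rot: [0.026, 1.0, 0.003, 0.003]
ft_force: [0.3, -0.1, -0.8]
width: 0.0149
grip_force: 0.0
(array([ 0.0274, -0.2482, -0.028 ]), array([ 0.0031,  0.0029, -0.0248]))
```

```bash
python3 -m pendant '[[-1,0.05,-0.1,0,0,0,0],[-1,0.1,-0.13,0,0,0,0],[-1,0.1,-0.13,0,0,0,0],[-1,0.1,-0.13,0,0,0,0],[-1,0.1,-0.13,0,0,0,0]]'; python3 - <<'E'
from h import *
import pickle
c=optics.camera("wrist"); crop(c,150,60,406,252,3,"pics/w5.png"); pickle.dump(c,open("w4.pkl","wb"))
E
```

```text
time: 6.08
ee_pos: [0.4285, 0.3353, 0.2064]
eef_rot: [0.026, 1.0, -0.0, -0.0]
ft_force: [0.4, -0.8, 0.5]
width: 0.0571
grip_force: 0.0
```

View pics/w5.png

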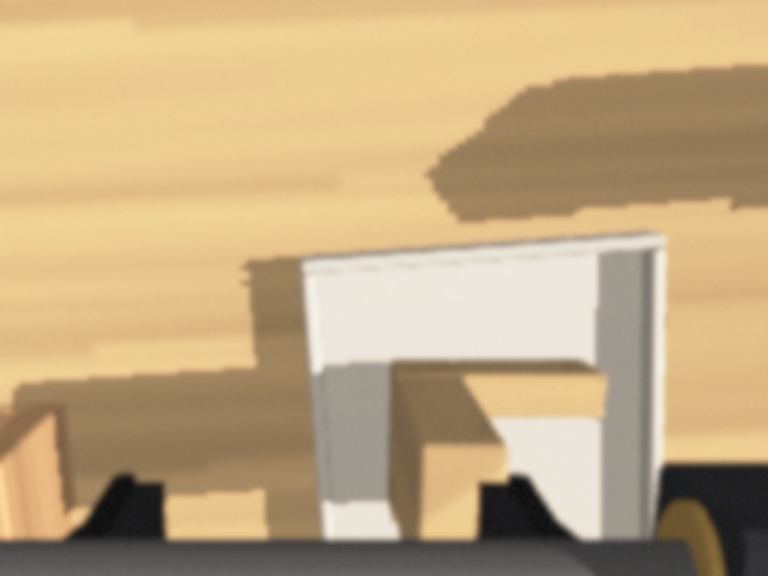

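```bash
python3 - <<'E'
from h import *
import pickle
c=pickle.load(open("w4.pkl","rb"))
for u,v,z in [(425,445,.117),(506,443,.117),(604,374,.033),(603,416,.033)]: print(pt(c,u/3+150,v/3+60,z).round(4))
print(rel([.4605,.3722,.088],np.pi/2-.055),r.read_state()["width"])
E
```

```text
[0.4366 0.3628 0.117 ]
[0.4371 0.3842 0.117 ]
[0.4399 0.4345 0.033 ]
[0.4552 0.4345 0.033 ]
(array([-0.1003,  0.1286,  0.3947]), array([-0.0001, -0.0001,  0.0016])) 0.06099209583817441
```

Stick undisturbed; the fingers are slow (~80 mm/s), so I regrasp with more closing time.

```bash
python3 -m pendant '[[-1,-0.1,0.129,0,0,0,0],[-1,-0.1,0.129,0,0,0,0],[-1,-0.1,0.129,0,0,0,0],[-0.8,-0.1,0.129,0.15,0,0,0],[-0.3,-0.1,0.129,0.3,0,0,0],[-0.3,-0.1,0.129,0.395,0,0,0],[1,-0.1,0.129,0.395,0,0,0],[1,-0.1,0.129,0.395,0,0,0]]' 50 && python3 -m pendant '[[1,0,0,0,0,0,0],[1,0,0,0,0,0,0],[1,0,0,0,0,0,0],[1,0,0,0,0,0,0],[1,0,0,0,0,0,0]]' 50
```

```text
time: 7.12
ee_pos: [0.4607, 0.3724, 0.09]
eef_rot: [0.026, 1.0, 0.001, 0.001]
ft_force: [-0.2, -0.8, 0.1]
width: 0.0462
grip_force: 0.0
time: 7.75
ee_pos: [0.4605, 0.3724, 0.0892]
eef_rot: [0.026, 1.0, 0.0, 0.0]
ft_force: [-2.0, -0.3, 5.8]
width: 0.0241
grip_force: 50.0
```

```bash
python3 -m pendant '[[1,0,0,-0.15,0,0,0],[1,0,0,-0.35,0,0,0],[1,0,-0.15,-0.5,0,0,-0.02],[1,0,-0.35,-0.5,0,0,-0.0245],[1,0,-0.55,-0.5,0,0,-0.0245],[1,0,-0.75,-0.5,0,0,-0.0245],[1,0,-0.95,-0.5,0,0,-0.0245],[1,0,-1,-0.5,0,0,-0.0245]]' 50 && python3 -c "
from h import *
print(rel([.469,-.06,.20],np.pi/2),r.read_state()['grip_force'],r.read_state()['ee_pos'])"
```

```text
time: 8.75
ee_pos: [0.4444, 0.0687, 0.2384]
eef_rot: [0.003, 1.0, 0.0, 0.0]
ft_force: [0.0, 1.4, -1.5]
width: 0.0238
grip_force: 50.0
(array([-0.0845, -0.4285,  0.1279]), array([ 0.0002,  0.0001, -0.0027])) 49.998612720519304 [0.44436981 0.06867041 0.23841836]
```

```bash
python3 -m pendant '[[1,-0.05,-0.2,0,0,0,-0.003],[1,-0.08,-0.4,0,0,0,-0.003],[1,-0.085,-0.428,0.1,0,0,-0.003],[1,-0.085,-0.428,0.25,0,0,-0.003],[1,-0.085,-0.428,0.33,0,0,-0.003],[1,-0.085,-0.428,0.33,0,0,-0.003]]' && python3 - <<'E'
from h import *
import pickle
print(rel([.469,-.06,.131],np.pi/2))
c=optics.camera("side"); crop(c,180,130,380,280,4,"pics/s2.png")
E
```

```text
time: 9.5
ee_pos: [0.469, -0.0553, 0.1378]
eef_rot: [-0.003, 1.0, -0.0, -0.002]
ft_force: [-0.2, -1.1, -1.1]
width: 0.0239
grip_force: 50.0
(array([ 0.0001, -0.0156,  0.0225]), array([-0.0002, -0.0017,  0.0032]))
```

View pics/s2.png

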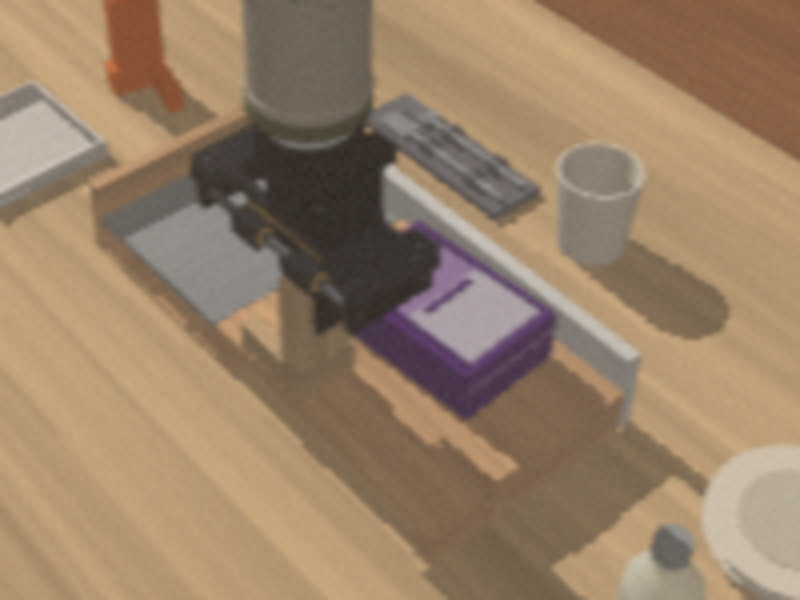

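```bash
python3 -m pendant '[[1,0,-0.015,0.022,0,0,0.002],[1,-0.04,-0.015,0.022,0,0,0.002],[1,-0.06,-0.015,0.022,0,0,0.002],[1,-0.08,-0.015,0.022,0,0,0.002],[1,-0.095,-0.015,0.022,0,0,0.002],[1,-0.11,-0.015,0.022,0,0,0.002],[1,-0.125,-0.015,0.022,0,0,0.002],[1,-0.13,-0.015,0.022,0,0,0.002]]' ; python3 - <<'E'
from h import *
print(r.read_state()["ee_pos"],rel([.517,-.06,.131],np.pi/2))
E
```

```text
time: 10.55
ee_pos: [0.5092, -0.0602, 0.1325]
eef_rot: [-0.001, 1.0, -0.0, -0.0]
ft_force: [-3.8, 0.1, 0.9]
width: 0.0235
grip_force: 50.0
[ 0.50922491 -0.06022988  0.13246227] (array([-0.0259,  0.0007,  0.0049]), array([-0.    , -0.0002,  0.0008]))
```

```bash
for i in 1 2 3; do python3 -m pendant '[[1,-0.005,0,0,0,0,0],[1,-0.008,0,0,0,0,0]]' | egrep 'ee_pos|ft'; done
```

```text
ee_pos: [0.5115, -0.0603, 0.1325]
ft_force: [-2.1, 0.2, -1.8]
ee_pos: [0.514, -0.0602, 0.1326]
ft_force: [-1.5, 0.4, -2.9]
ee_pos: [0.5151, -0.0602, 0.1325]
ft_force: [-10.4, 1.4, 5.3]
```

```bash
python3 -m pendant '[[1,0.05,0,0,0,0,0],[1,0.12,0,0,0,0,0],[1,0.12,-0.1,0,0,0,0],[1,0.12,-0.25,0,0,0,0],[1,0.12,-0.4,0,0,0,0],[1,0.12,-0.4,0,0,0,0]]'; python3 - <<'E'
from h import *
print(rel([.548,-.180,.131],np.pi/2))
c=optics.camera("wrist"); crop(c,0,0,512,384,1.5625,"pics/w6.png")
E
```

```text
time: 12.05
ee_pos: [0.4798, -0.1841, 0.1332]
eef_rot: [0.002, 1.0, -0.001, 0.001]
ft_force: [1.2, 0.3, -0.3]
width: 0.0238
grip_force: 50.0
(array([-0.2271,  0.0146,  0.0076]), array([-0.0008,  0.0009, -0.0019]))
```

```bash
cat > lb.py <<'E'
from h import *
def lb(z=.095):
    c=optics.camera("top"); h=cv2.cvtColor(c["pixels"],cv2.COLOR_RGB2HSV).astype(int)
    m=((h[...,0]>125)&(h[...,0]<165)&(h[...,1]>50)).astype(np.uint8); m[:,:200]=0
    n,l,s,_=cv2.connectedComponentsWithStats(m); k=1+np.argmax(s[1:,4]); v,u=np.where(l==k)
    P=np.array([pt(c,a,b,z) for a,b in zip(u,v)])
    # fence-side edge: max x per column
    E=np.array([(P[u==a,1][np.argmax(P[u==a,0])],P[u==a,0].max()) for a in sorted(set(u))]); E=E[2:-2]
    f=np.polyfit(E[:,0],E[:,1],1)
    return s[k,4],P[:,:2].min(0).round(4),P[:,:2].max(0).round(4),f.round(4)
if __name__=="__main__": print(lb())
E
python3 lb.py
```

```text
(np.int32(735), array([ 0.5406, -0.1569]), array([ 0.6461, -0.0083]), array([0.0172, 0.645 ]))
```

```bash
python3 -m pendant '[[1,-0.1,0,0.004,0,0,-0.001],[1,-0.18,0,0.004,0,0,-0.001],[1,-0.22,0.005,0.004,0,0,-0.001],[1,-0.235,0.005,0.004,0,0,-0.001],[1,-0.245,0.005,0.004,0,0,-0.001],[1,-0.252,0.005,0.004,0,0,-0.001],[1,-0.255,0.005,0.004,0,0,-0.001]]'; python3 -c "
from h import *
print(rel([.556,-.17,.132],np.pi/2))"
```

```text
time: 13.02
ee_pos: [0.5557, -0.179, 0.1313]
eef_rot: [-0.002, 1.0, 0.0, -0.001]
ft_force: [-8.4, -0.1, 4.0]
width: 0.0236
grip_force: 50.0
(array([-0.0012,  0.0299, -0.0024]), array([ 0.0002, -0.0012,  0.0015]))
```

```bash
python3 -m pendant '[[1,0.001,0.01,-0.003,0,0,0.001],[1,0.001,0.02,-0.003,0,0,0.001],[1,0.001,0.03,-0.003,0,0,0.001],[1,0.001,0.045,-0.003,0,0,0.001],[1,0.001,0.06,-0.003,0,0,0.001],[1,0.001,0.08,-0.003,0,0,0.001]]'; python3 lb.py
```

```text
time: 13.78
ee_pos: [0.5554, -0.1562, 0.132]
eef_rot: [0.0, 1.0, -0.001, -0.001]
ft_force: [-4.9, -4.9, -1.3]
width: 0.0237
grip_force: 50.0
(np.int32(587), array([ 0.5428, -0.1369]), array([0.6462, 0.0064]), array([0.0047, 0.6448]))
```

```bash
python3 -m pendant '[[1,0,0.025,0,0,0,0],[1,0,0.05,0,0,0,0],[1,0,0.075,0,0,0,0],[1,0,0.1,0,0,0,0],[1,0,0.125,0,0,0,0],[1,0,0.15,0,0,0,0],[1,0,0.175,0,0,0,0],[1,0,0.2,0,0,0,0]]'; python3 lb.py
```

```text
time: 14.82
ee_pos: [0.5555, -0.0958, 0.132]
eef_rot: [-0.0, 1.0, -0.001, -0.001]
ft_force: [-4.3, -4.7, -1.5]
width: 0.0238
grip_force: 50.0
(np.int32(563), array([ 0.5429, -0.0661]), array([0.6464, 0.0666]), array([0.0072, 0.6444]))
```

```bash
for i in 1 2; do python3 -m pendant '[[1,0,0.025,0,0,0,0],[1,0,0.05,0,0,0,0],[1,0,0.075,0,0,0,0],[1,0,0.1,0,0,0,0],[1,0,0.125,0,0,0,0],[1,0,0.15,0,0,0,0],[1,0,0.175,0,0,0,0],[1,0,0.2,0,0,0,0]]'|egrep 'ee_|ft'; python3 lb.py; done
```

```text
ee_pos: [0.5557, -0.0363, 0.1322]
ft_force: [-3.4, -5.7, 0.4]
(np.int32(518), array([0.5423, 0.0049]), array([0.6464, 0.1263]), array([-0.0015,  0.6444]))
ee_pos: [0.5558, 0.0238, 0.1323]
ft_force: [-2.9, -5.2, -1.0]
(np.int32(498), array([0.5414, 0.0831]), array([0.6459, 0.1872]), array([0.0143, 0.6421]))
```

```bash
python3 -m pendant '[[1,-0.001,0.02,0,0,0,0],[1,-0.001,0.04,0,0,0,0],[1,-0.001,0.055,0,0,0,0],[1,-0.001,0.07,0,0,0,0],[1,-0.001,0.085,0,0,0,0],[1,-0.001,0.095,0,0,0,0]]'|egrep 'ee_|ft'; for i in 1 2; do python3 -m pendant '[[1,0,0.005,0,0,0,0],[1,0,0.01,0,0,0,0]]'|egrep 'ee_|ft'; done; python3 lb.py
```

```text
ee_pos: [0.556, 0.054, 0.1319]
ft_force: [-4.3, -3.4, -3.7]
ee_pos: [0.556, 0.0562, 0.1319]
ft_force: [-4.3, -6.7, -4.0]
ee_pos: [0.556, 0.0568, 0.1318]
ft_force: [-3.7, -14.0, -4.7]
(np.int32(462), array([0.5412, 0.1243]), array([0.6459, 0.2186]), array([-0.0143,  0.6465]))
```

```bash
python3 -m pendant '[[1,0.003,-0.01,0,0,0,0],[1,0.01,-0.02,0,0,0,0],[1,0.03,-0.05,0,0,0,0],[1,0.08,-0.08,-0.02,0,0,0],[1,0.15,-0.08,-0.15,0,0,0],[1,0.25,-0.06,-0.35,0,0,0],[1,0.33,0.1,-0.4,0,0,0],[1,0.33,0.25,-0.4,0,0,0]]'; python3 lb.py; python3 -c "
from h import *
print(rel([.4605,.3724,.22],np.pi/2-.055))"
```

```text
time: 19.27
ee_pos: [0.4571, 0.1362, 0.2552]
eef_rot: [-0.001, 1.0, 0.002, 0.002]
ft_force: [1.2, -0.0, -1.6]
width: 0.0237
grip_force: 50.0
(np.int32(98), array([0.5423, 0.0679]), array([0.6435, 0.1206]), array([0.0397, 0.6373]))
(array([-0.0207,  0.7644,  0.1169]), array([0.0025, 0.0013, 0.0305]))
```

```bash
python3 -m pendant '[[1,0,0.2,0,0,0,0.01],[1,-0.01,0.4,0,0,0,0.02],[1,-0.02,0.6,0.03,0,0,0.03],[1,-0.02,0.75,0.1,0,0,0.03],[1,-0.02,0.764,0.12,0,0,0.03],[1,-0.02,0.764,0.12,0,0,0.03]]'; python3 lb.py; python3 -c "
from h import *
print(rel([.4605,.3724,.0892],np.pi/2-.055))"
```

```text
time: 20.08
ee_pos: [0.4631, 0.3633, 0.216]
eef_rot: [0.031, 1.0, -0.0, -0.0]
ft_force: [0.2, -0.1, -1.2]
width: 0.0235
grip_force: 50.0
(np.int32(726), array([0.5398, 0.0674]), array([0.6435, 0.2166]), array([0.0062, 0.6407]))
(array([0.0127, 0.0315, 0.4251]), array([-0.    ,  0.0003, -0.0035]))
```

```bash
python3 -m pendant '[[1,0.012,0.031,0.1,0,0,-0.003],[1,0.012,0.031,0.25,0,0,-0.003],[1,0.012,0.031,0.36,0,0,-0.003],[1,0.012,0.031,0.41,0,0,-0.003],[1,0.012,0.031,0.418,0,0,-0.003],[1,0.012,0.031,0.422,0,0,-0.003]]' && python3 -m pendant '[[1,0,0,0.005,0,0,0],[1,0,0,0.005,0,0,0]]'
```

```text
time: 20.88
ee_pos: [0.4609, 0.3738, 0.0913]
eef_rot: [0.028, 1.0, 0.001, 0.001]
ft_force: [0.6, 0.4, -1.4]
width: 0.0238
grip_force: 50.0
time: 21.12
ee_pos: [0.4605, 0.3739, 0.0892]
eef_rot: [0.027, 1.0, 0.001, 0.001]
ft_force: [0.0, 0.2, 2.0]
width: 0.0235
grip_force: 50.0
```

```bash
python3 -m pendant '[[-1,0,0,0,0,0,0],[-1,0,0,0,0,0,0],[-1,0,0,0,0,0,0],[-1,0,0,0,0,0,0],[-1,0,0,-0.1,0,0,0],[-1,0,0,-0.3,0,0,0],[-1,0,0,-0.5,0,0,0],[-1,0,-0.15,-0.6,0,0,0]]' && python3 -c "
from h import *
print(rel([.51,-.30,.28],np.pi/2))"
```

```text
time: 22.12
ee_pos: [0.4573, 0.3312, 0.2714]
eef_rot: [0.025, 1.0, 0.002, 0.001]
ft_force: [0.6, -0.9, -0.2]
width: 0.086
grip_force: 0.0
(array([-0.2812, -2.0923, -0.0354]), array([ 0.0016,  0.0012, -0.024 ]))
```

```bash
python3 -m pendant '[[-1,0,-0.2,-0.03,0,0,-0.01],[-1,-0.04,-0.4,-0.03,0,0,-0.024],[-1,-0.08,-0.6,-0.03,0,0,-0.024],[-1,-0.12,-0.8,-0.03,0,0,-0.024],[-1,-0.13,-1,-0.03,0,0,-0.024]]' && python3 -m pendant '[[-1,0,-0.2,0,0,0,0],[-1,0,-0.4,0,0,0,0],[-1,0,-0.6,0,0,0,0],[-1,0,-0.8,0,0,0,0],[-1,0,-1,0,0,0,0]]'
python3 -c "
from h import *
print(rel([.51,-.37,.28],np.pi/2))"
```

```text
time: 22.75
ee_pos: [0.4801, 0.0246, 0.2773]
eef_rot: [0.002, 1.0, 0.0, 0.0]
ft_force: [1.8, -0.3, -0.3]
width: 0.0868
grip_force: 0.0
time: 23.38
ee_pos: [0.4785, -0.2749, 0.2775]
eef_rot: [0.002, 1.0, 0.0, 0.001]
ft_force: [0.4, 0.4, -0.3]
width: 0.087
grip_force: 0.0
(array([-0.1062, -0.3165, -0.0082]), array([ 0.0001,  0.0006, -0.0018]))
```

```bash
python3 -m pendant '[[-1,-0.1,-0.2,0,0,0,0],[-1,-0.105,-0.316,0,0,0,0],[-1,-0.105,-0.316,0,0,0,0],[-1,-0.105,-0.316,0,0,0,0]]'; python3 - <<'E'
from h import *
import pickle
w=optics.camera("wrist");t=optics.camera("top");s=optics.camera("side")
pickle.dump((w,t,s),open("m.pkl","wb"))
f=lambda c,x0,y0,x1,y1,k:cv2.resize(c["pixels"][y0:y1,x0:x1,::-1],None,fx=k,fy=k,interpolation=cv2.INTER_CUBIC)
im=np.zeros((600,800,3),np.uint8)
a=f(w,170,60,350,220,2); im[:320,:360]=a       # wrist
b=f(t,150,150,260,240,4); im[:360,360:800]=b   # top
d=f(s,150,120,347,190,3.4); d=d[:238,:670]; im[362:362+d.shape[0],:d.shape[1]]=d
cv2.imwrite("pics/m.png",im)
print(r.read_state()["ee_pos"])
E
```

```text
time: 23.88
ee_pos: [0.5098, -0.3676, 0.277]
eef_rot: [0.002, 1.0, 0.0, -0.0]
ft_force: [-0.0, 0.3, -0.1]
width: 0.087
grip_force: 0.0
[ 0.51030898 -0.36674202  0.27747144]
```

View pics/m.png

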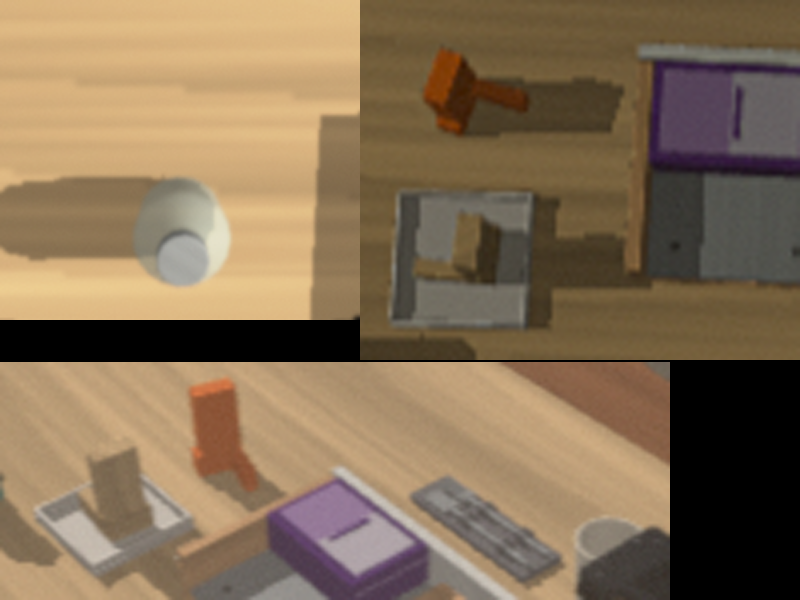

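```bash
python3 - <<'E'
from h import *
import pickle
w,t,s=pickle.load(open("m.pkl","rb"))
print("cap",pt(w,261.5,189,.13),"foot far edge(-x)",pt(w,170+91,60+89,0.0), "shoulder L,R",pt(w,170+67.5,60+116,.075),pt(w,170+115,60+116,.075))
# lunchbox edges in top view crop (z~.083)
for n,u,v in [("fl",650,60),("fr",798,65),("nl",648,166)]: print(n,pt(t,150+(u-360)/4,150+v/4,.083).round(4))
c=pt(w,261.5,189,.13); print(rel([c[0],c[1],.055],np.pi/2))
E
```

```text
cap [ 0.51448498 -0.36266539  0.13      ] foot far edge(-x) [ 0.49001229 -0.36131746  0.        ] shoulder L,R [ 0.51233477 -0.38910353  0.075     ] [ 0.51256749 -0.33508922  0.075     ]
fl [0.6455 0.2207 0.083 ]
fr [0.6469 0.0815 0.083 ]
nl [0.544  0.2163 0.083 ]
(array([-0.0132,  0.013 ,  0.7416]), array([ 0.0004,  0.0004, -0.0012]))
```

```bash
python3 -m pendant '[[-1,-0.015,0.014,0,0,0,-0.001],[-1,-0.015,0.014,0.1,0,0,-0.001],[-1,-0.015,0.014,0.3,0,0,-0.001],[-1,-0.015,0.014,0.48,0,0,-0.001],[-1,-0.015,0.014,0.6,0,0,-0.001],[-1,-0.015,0.014,0.64,0,0,-0.001],[-1,-0.015,0.014,0.655,0,0,-0.001],[-1,-0.015,0.014,0.655,0,0,-0.001]]'; python3 -c "
from h import *
print(rel([.515,-.3622,.0775],np.pi/2))"
```

```text
time: 25.02
ee_pos: [0.515, -0.3643, 0.082]
eef_rot: [0.001, 1.0, -0.0, 0.001]
ft_force: [0.8, 0.2, -0.2]
width: 0.0869
grip_force: 0.0
(array([0.    , 0.0069, 0.0149]), array([-0.0003,  0.0008, -0.001 ]))
```

```bash
python3 -m pendant '[[-1,0,0.006,0.014,0,0,0],[-0.2,0,0.006,0.014,0,0,0],[0,0,0.006,0.014,0,0,0],[0.4,0,0.006,0.014,0,0,0],[1,0,0.006,0.014,0,0,0],[1,0,0.006,0.014,0,0,0],[1,0,0.006,0.014,0,0,0],[1,0,0.006,0.014,0,0,0]]' 25; python3 -m pendant '[[1,0,0,0,0,0,0],[1,0,0,-0.02,0,0,0],[1,0,0,-0.05,0,0,0],[1,0,0,-0.05,0,0,0]]'
```

```text
time: 26.02
ee_pos: [0.5143, -0.3624, 0.0766]
eef_rot: [0.001, 1.0, -0.0, 0.0]
ft_force: [-0.4, -1.2, 1.5]
width: 0.055
grip_force: 25.0
time: 26.52
ee_pos: [0.5147, -0.3623, 0.0923]
eef_rot: [0.001, 1.0, -0.0, 0.001]
ft_force: [-0.5, 0.9, -2.7]
width: 0.0548
grip_force: 25.0
```

```bash
python3 -m pendant '[[1,0,0,-0.1,0,0,0],[1,0,0,-0.25,0,0,0],[1,0,0.05,-0.4,0,0,0],[1,0.02,0.18,-0.47,0,0,0],[1,0.04,0.35,-0.47,0,0,0],[1,0.07,0.52,-0.47,0,0,0],[1,0.07,0.7,-0.47,0,0,0],[1,0.07,0.88,-0.47,0,0,0]]'; python3 -c "
from h import *
print(rel([.4935,.1355,.21],np.pi/2))"
```

```text
time: 27.52
ee_pos: [0.4935, -0.0963, 0.2326]
eef_rot: [0.001, 1.0, 0.0, 0.0]
ft_force: [1.3, -0.1, -4.0]
width: 0.0551
grip_force: 25.0
(array([0.0019, 0.7727, 0.0759]), array([ 0.0004,  0.0003, -0.0012]))
```

```bash
python3 -m pendant '[[1,0,0.17,0,0,0,0],[1,0,0.34,0,0,0,0],[1,0,0.5,0,0,0,0],[1,0,0.64,0,0,0,0],[1,0,0.74,0,0,0,0],[1,0,0.765,0.1,0,0,0],[1,0,0.765,0.2,0,0,0],[1,0,0.765,0.25,0,0,0]]'; python3 -c "
from h import *
print(rel([.4935,.1355,.112],np.pi/2))"
```

```text
time: 28.52
ee_pos: [0.4937, 0.1311, 0.1561]
eef_rot: [0.001, 1.0, -0.0, -0.001]
ft_force: [-0.9, -1.0, -3.2]
width: 0.0553
grip_force: 25.0
(array([0.0004, 0.0149, 0.1469]), array([-0.0004, -0.0009, -0.0012]))
```

```bash
python3 -m pendant '[[1,0,0.012,0.04,0,0,0],[1,0,0.012,0.08,0,0,0],[1,0,0.012,0.11,0,0,0],[1,0,0.012,0.13,0,0,0],[1,0,0.012,0.135,0,0,0],[1,0,0.012,0.135,0,0,0]]'|egrep 'ee_|ft'; for i in 1 2 3; do python3 -m pendant '[[1,0,0,0.004,0,0,0],[1,0,0,0.008,0,0,0]]'|egrep 'ee_|ft'; done
```

```text
ee_pos: [0.4947, 0.135, 0.1172]
ft_force: [0.0, -0.1, -3.3]
ee_pos: [0.4946, 0.1351, 0.1148]
ft_force: [0.1, -0.9, -3.4]
ee_pos: [0.4945, 0.135, 0.1121]
ft_force: [0.1, 0.2, -2.9]
ee_pos: [0.4945, 0.135, 0.1097]
ft_force: [0.3, 0.4, -2.5]
```

```bash
for i in 1 2 3 4; do python3 -m pendant '[[1,0,0,0.004,0,0,0],[1,0,0,0.008,0,0,0]]'|egrep 'ee_|ft'; done
```

```text
ee_pos: [0.4945, 0.135, 0.1073]
ft_force: [-0.5, -0.7, -2.9]
ee_pos: [0.4945, 0.135, 0.105]
ft_force: [-0.4, -0.1, -1.8]
ee_pos: [0.4946, 0.135, 0.1026]
ft_force: [0.0, -0.2, -1.1]
ee_pos: [0.4946, 0.135, 0.1002]
ft_force: [0.5, -0.5, -0.8]
```

```bash
python3 -m pendant '[[1,0,0,0.004,0,0,0],[1,0,0,0.008,0,0,0],[1,0,0,0.008,0,0,0],[1,0,0,0.008,0,0,0]]'|egrep 'ee_|ft'; python3 -m pendant '[[0.2,0,0,0,0,0,0],[-0.2,0,0,0,0,0,0],[-1,0,0,0,0,0,0],[-1,0,0,0,0,0,0],[-1,0,0,0,0,0,0],[-1,0,0,0,0,0,0],[-1,0,0,0,0,0,0]]' 3; python3 -c "
from bench import r; print(r.read_state()['width'])"
```

```text
ee_pos: [0.4946, 0.135, 0.0979]
ft_force: [-1.0, -0.2, 0.1]
time: 32.4
ee_pos: [0.4945, 0.135, 0.0978]
eef_rot: [0.001, 1.0, 0.0, -0.0]
ft_force: [0.1, -0.1, -0.4]
width: 0.0863
grip_force: 0.0
0.08630742420086819
```

Load fully transferred before the fingers opened. Now I rise straight up, move clear and check.

```bash
python3 -m pendant '[[-1,0,0,-0.04,0,0,0],[-1,0,0,-0.12,0,0,0],[-1,0,0,-0.25,0,0,0],[-1,0,0,-0.4,0,0,0],[-1,0,0,-0.55,0,0,0],[-1,0,0,-0.55,0,0,0],[-1,0,0,-0.55,0,0,0]]' ; python3 - <<'E'
from h import *
c=optics.camera("wrist"); cv2.imwrite("pics/final.png",c["pixels"][:,:,::-1])
# cap: brightest low-saturation blob near expected bottle-top projection
e=proj(c,[.4945,.135,.151])[0]; f=proj(c,[.4945,.135,.021])[0]; print("expected cap px",e,"foot",f)
h=cv2.cvtColor(c["pixels"],cv2.COLOR_RGB2HSV).astype(int)
x0,y0=int(e[0])-35,int(e[1])-35; g=cv2.cvtColor(c["pixels"],cv2.COLOR_RGB2GRAY)[y0:y0+70,x0:x0+70]
ci=cv2.HoughCircles(cv2.medianBlur(g,3),cv2.HOUGH_GRADIENT,1,15,param1=80,param2=12,minRadius=10,maxRadius=26); print(None if ci is None else ci[0][:4]+[x0,y0,0])
m=((h[...,0]>125)&(h[...,0]<165)&(h[...,1]>50)).astype(np.uint8); q=np.argwhere(m)[:,::-1]
rc=cv2.minAreaRect(q.astype(np.float32)); P=np.array([pt(c,u,v,.072) for u,v in cv2.boxPoints(rc)]); print(P.round(4))
E
```

```text
time: 33.28
ee_pos: [0.4943, 0.1349, 0.2628]
eef_rot: [0.001, 1.0, 0.0, 0.0]
ft_force: [0.5, -0.6, 0.7]
width: 0.0871
grip_force: 0.0
expected cap px [256.49429471 193.44337577] foot [256.52149305 167.95121848]
[[255.5        194.5         13.19999981]]
[[ 0.7709 -0.2014  0.072 ]
 [ 0.5333 -0.154   0.072 ]
 [ 0.5343  0.3085  0.072 ]
 [ 0.7722  0.3361  0.072 ]]
```

```bash
python3 lb.py
```

```text
(np.int32(49), array([0.5877, 0.0676]), array([0.6414, 0.0943]), array([-0.045 ,  0.6446]))
```

```bash
python3 -m pendant '[[-1,0.1,-0.15,-0.05,0,0,0],[-1,0.2,-0.35,-0.05,0,0,0],[-1,0.2,-0.55,-0.05,0,0,0],[-1,0.2,-0.75,-0.05,0,0,0],[-1,0.2,-0.9,-0.05,0,0,0],[-1,0.2,-0.9,-0.05,0,0,0]]' | egrep 'time|ee'; python3 -c "
from lb import *
print(lb(.074))"
```

```text
time: 34.12
ee_pos: [0.4329, -0.1381, 0.2773]
eef_rot: [0.004, 1.0, -0.0, -0.0]
(np.int32(744), array([0.5414, 0.0675]), array([0.6479, 0.217 ]), array([-0.0046,  0.6465]))
```

Lunchbox flush (edge x ≈ 0.647 against the fence at 0.648, slope −0.005) and at the stop.

```bash
python3 -c "
from bench import r; print(r.close_job())"
```

```text
the job is handed in; nothing more can be done
None
```

I finished the job and handed it in at about 34 s: the lunchbox is home against the fence and end stop, the push stick is standing back in its tray, and the bottle is upright on the lift beside the lunchbox. My first grasp of the stick closed too slowly and missed, so I repeated it; the stick had not moved.

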